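# Fetch the spice jar from behind the mill and the tin

### The arm

A 6-joint arm with a two-finger parallel gripper is mounted at the origin on a cart in front of the work surface, level with it; the furniture and walls round the work are solid. World frame = base frame: x ahead of the robot, y to its left, z up, the work surface at z = 0. Lengths are in m, angles in rad, forces in N, time in s.
With the tool pointing down it reaches from about 0.3 to 0.75 m from the base axis. Payload 8.5 kg.
Tool frame: the origin (TCP) lies midway between the tips of the shut fingers; the grasp point (between the pads) lies 19 mm behind it; z points along the fingers, y is the line along which they close (so a half turn about z gives the same grasp; the last joint's range is limited). The gripper opens to 85 mm and grips with 20 to 120 N. Pads are 22 mm wide; open, the fingers measure 114 mm over their backs; the gripper's body (76 mm by 85 mm) begins 54 mm behind the grasp point. The pads swing forward as they close: fully open they stand 13 mm farther back than shut.
Start: joints at [1.113, 0.381, 1.297, -0, 1.464, -0.215], TCP at [0.132, 0.534, 0.194] pointing down, gripper open.
Joint ranges: [-3.11, 3.11], [-0.89, 2.33], [0.22, 2.48], [-1.42, 4.56], [0.17, 2.85], [-2.88, 2.88]. Speed limits (rad/s): [2.39, 2.39, 3.14, 3.14, 3.14, 3.14].

### API

Orientations are given as a unit quaternion [x, y, z, w].
In Python, from bench import env gives the robot as it stands. The module is installed in compiled form; this text tells all that it offers.
- The arm moves only by the shell command python3 -m handwheel 'ROWS' [FORCE]. ROWS is text: rows parted by semicolons, each of 5 numbers parted by spaces: the opening, from 0 (shut) to 1 (fully open), then the shift along the tool's x, y, z in mm, then the turn about the tool's z in degrees. A call has 1 to 20 rows; each row is the pose to reach, as a shift and turn from the pose commanded when the call began, along the tool's axes at that moment; what a row does not reach only later rows make up. A row lasts 1/12 s, in which the tool goes at most 41.7 mm and 7.16 degrees, less where a joint would pass 70% of its speed; a pose out of reach is approached as far as the arm can. A call with a gripper value outside its range is refused whole. The fingers move at their own pace and stop on an object; FORCE is the grip in N (left out, the last holds). Time passes only in rows, so rows that repeat a pose let the fingers close. It gives the time, the measured TCP pose, the force, the opening and the grip force at its end, in the units of the state.
- env.get_obs(): the state, without advancing time (a new reading comes with each control period).
- env.grab_frame(name): name is "scene" or "top"; returns (picture, depth): 480x640x3 uint8, red, green, blue; 480x640 float32, m along the optical axis (not along the pixel's ray), 0 where there is no reading.
- env.camera_info(name): a dict with "intrinsics" (3x3 intrinsics, pixels), "origin" and "attitude" of the camera in the world. Camera axes: x right, y down, z forward; pixel columns grow to the right and rows downward; lengths in m; the calibration is good to about 2 mm. A picture is of the moment at which its call begins. camera_info takes no time and is no camera call.
- env.finish_job(): hands the job in; it is judged then, once.
The state is a dict: "t": time; "joints": joint angles; "dq": joint speeds; "joint_torque": joint torques, N m; "position": TCP position; "orientation": TCP orientation; "ft_force": force on the tool from outside, world axes, zero at the start; "wrist_torque": the same for the moment, N m; "width": opening from 0.0 (shut) to 1.0 (fully open); "grip_force": force on a finger pad.
Only numpy, scipy, OpenCV 4.12 (cv2) and the standard library are available. Lean on these libraries where they do the work, as an engineer would, in place of code of your own. Each camera call takes 0.05 s, during which the arm holds its last target. There are 200 camera calls.

### The job

Cooking needs the spice jar that stands at the back of the wooden spice stand. Set the pepper mill and the pepper tin that stand in its way aside, upright, on the shallow metal tray, then fetch the spice jar and stand it in the middle of the round cork mat, and only then put the mill and the tin back in the stand, each on the very place where it stood before. Tip nothing over and leave the other things on the worktop where they are.

Things in the scene. Friction and masses are not known exactly. Their poses are not given: they have to be found in the camera images.
- pepper_mill: pepper mill: round clear body with a white domed top with holes, 90 mm tall, 44 mm diameter up to 66 mm, then narrowing to a 34 mm wide dome; about 0.1 kg. Origin: centre of its underside, z up. Starts at the front of the stand, left or right; gap to its neighbour only 16 mm, so grip it 55 to 65 mm up, fingers not fully open, along the diagonal from the stand's middle front to its outer rear
- pepper_tin: pepper tin: dark green round tin with a wide black lid, 88 mm tall; body 52 mm diameter, lid 55 mm diameter from 70 mm up; about 0.12 kg. Origin: centre of its underside, z up. Starts at the front of the stand, beside the mill; grip it likewise along the diagonal from the stand's middle front to its outer rear
- spice_jar: spice jar: slim round glass jar, red contents and label, dark lid 43 mm in diameter; body 43 mm diameter, 96 mm tall, lid from 75 mm up; about 0.11 kg. Origin: centre of its underside, z up. Starts in the walled bay at the back of the stand
- spice_stand: fixed wooden spice stand; base 150 (x, to its back) x 132 (y, left) x 10 mm; origin: underside centre. Places (inlaid discs): front x -42, y +33 and -33; bay x 6, y 0 mm; starts within 3 mm of these. Bay walls 8 mm thick, tops at z 92: sides' inner faces at y +-32, x -1 to 75; back's at x 67; front open. The front things leave no room for a finger before the jar; 39 mm are free behind it
- side_tray: shallow aluminium tray, fixed, 150 mm (its x) by 92 mm (its y), rim 15 mm high, walls and floor 4 mm thick, so things stand 4 mm over the worktop. Origin: centre of the underside. Room for mill and tin one behind the other along its x axis, e.g. at x = +36 and x = -36 mm
- cork_mat: round cork mat, fixed, 90 mm diameter, 5 mm thick. Origin: centre of the underside
- garlic: bystander: garlic bulb, 60 mm wide, 58 mm high, lying just behind the cork mat; leave it. Origin: centre of the underside
- matchbox: bystander: matchbox, 36 x 53 x 15 mm, lying just behind the cork mat; leave it. Origin: centre of the underside
- lemon: bystander: lemon, 78 x 55 x 56 mm, towards the back of the worktop; leave it. Origin: centre of the underside
- kitchen_timer: bystander: red and white kitchen timer, 65 mm diameter, 52 mm high, towards the back of the worktop; leave it. Origin: centre of the underside

How it is judged:
On the way, in this order (a step that is already met when the one before it is completed fails the run):
1. pepper mill and pepper tin both stand upright and released on the tray (x of pepper_mill in the frame of side_tray between -0.06 and 0.06 m and y of pepper_mill in the frame of side_tray between -0.035 and 0.035 m and height (world z) of pepper_mill between -0.002 and 0.01 m and linear speed of each of pepper_mill, pepper_tin below 0.02 m/s and angle between each of pepper_mill, pepper_tin's own z axis and vertical below 0.1 rad and contact force between the fingers and pepper_mill below 0.1 N and x of pepper_tin in the frame of side_tray between -0.06 and 0.06 m and y of pepper_tin in the frame of side_tray between -0.035 and 0.035 m and height (world z) of pepper_tin between -0.002 and 0.01 m and contact force between the fingers and pepper_tin below 0.1 N), for 0.2 s.
2. the spice jar stands upright and released in the middle of the cork mat (horizontal distance between spice_jar and cork_mat below 0.015 m and z of spice_jar in the frame of cork_mat between 0.001 and 0.01 m and linear speed of spice_jar below 0.02 m/s and angle between spice_jar's own z axis and vertical below 0.1 rad and contact force between the fingers and spice_jar below 0.1 N), for 0.2 s.
At the end, for the whole second after the job is handed in: The spice jar stands upright on the cork mat, its centre within 15 mm of the mat's; pepper mill and pepper tin stand upright in the stand, each within 15 mm of where it stood at the start; all released and at rest (all of step 2 and distance of each of pepper_mill, pepper_tin from where it was at the start of the episode below 0.015 m and linear speed of each of pepper_mill, pepper_tin below 0.02 m/s and angle between each of pepper_mill, pepper_tin's own z axis and vertical below 0.1 rad and contact force between the fingers and pepper_mill below 0.1 N and contact force between the fingers and pepper_tin below 0.1 N); the robot touches nothing.
It fails at once if the mill, the tin or the jar is tipped over (more than 40 degrees) (angle between any of pepper_mill, pepper_tin, spice_jar's own z axis and vertical above 0.7 rad).
It fails at once if a bystander (garlic, matchbox, lemon, timer) is moved by more than 20 mm (distance of any of garlic, matchbox, lemon, kitchen_timer from where it was at the start of the episode above 0.02 m).
It also fails if it takes over 112 s, if anything falls off the work surface, if the arm or the gripper's body presses on something with over 40 N, if the wrist force passes 120 N, or if a joint passes its speed limit or range.

## Working session

There is one attempt and no reset: what is moved stays moved. The work goes in short steps, Python scripts to look and compute and a shell command to move; the robot and the scene stay as the last step left them, time stands still between calls to the robot, and variables do not carry over. Pictures are saved under pics/ and viewed, at most 14 in all, crops included, and the job is handed in when it is done.

```bash
mkdir -p pics; cat > h.py <<'E'
import numpy as np, cv2
from bench import env
from scipy.spatial.transform import Rotation as R
def cam(n):
    c=env.camera_info(n);A=np.array(c["attitude"],float)
    if A.shape!=(3,3): A=R.from_quat(A.ravel()).as_matrix()
    return np.array(c["intrinsics"]),np.array(c["origin"]),A
def cloud(n,d):
    K,o,A=cam(n);v,u=np.mgrid[:480,:640]
    p=np.stack([(u-K[0,2])/K[0,0]*d,(v-K[1,2])/K[1,1]*d,d],-1)
    return p@A.T+o
def ray(n,u,v,z):
    K,o,A=cam(n);r=A@np.array([(u-K[0,2])/K[0,0],(v-K[1,2])/K[1,1],1]);return o+r*(z-o[2])/r[2]
def proj(n,P):
    K,o,A=cam(n);q=K@(A.T@(np.array(P)-o));return q[:2]/q[2]
def grab(n,f):
    p,d=env.grab_frame(n);cv2.imwrite(f,p[:,:,::-1]);return p,d
E
python3 - <<'E'
from h import *
for n in("scene","top"):
    p,d=grab(n,f"pics/{n}0.png");np.savez(f"{n}0.npz",p=p,d=d);print(env.camera_info(n))
s=env.get_obs();print(s["position"],s["orientation"],R.from_quat(s["orientation"]).as_matrix().round(3))
E
```

```text
{'intrinsics': array([[568.77894821,   0.        , 318.11714689],
       [  0.        , 568.77894821, 246.50907452],
       [  0.        ,   0.        ,   1.        ]]), 'origin': array([0.05220201, 0.38475862, 0.7182828 ]), 'attitude': array([-0.41441373,  0.82887118, -0.33725185,  0.16581623])}
{'intrinsics': array([[472.37246393,   0.        , 318.16137094],
       [  0.        , 472.37246393, 239.81236931],
       [  0.        ,   0.        ,   1.        ]]), 'origin': array([0.42729466, 0.00293803, 0.88482107]), 'attitude': array([ 0.71063741, -0.69700706,  0.07196563, -0.06321852])}
[0.13209422 0.53357334 0.19377479] [ 1.21079797e-01  9.92642561e-01 -6.21777820e-04 -2.05456193e-04] [[-0.971  0.24  -0.001]
 [ 0.24   0.971 -0.001]
 [ 0.    -0.001 -1.   ]]
```

View pics/top0.png

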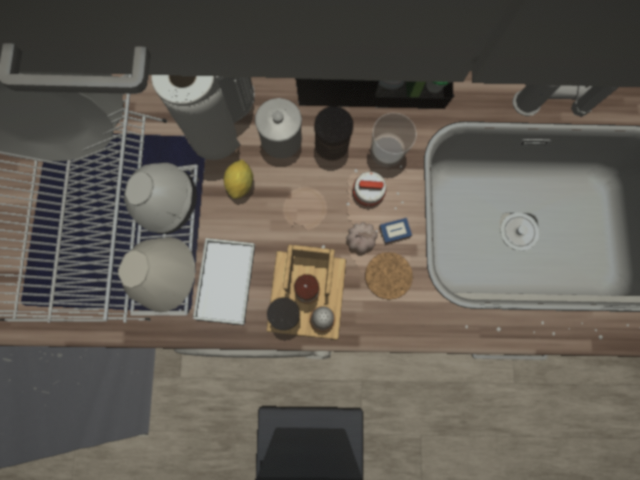

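View pics/scene0.png

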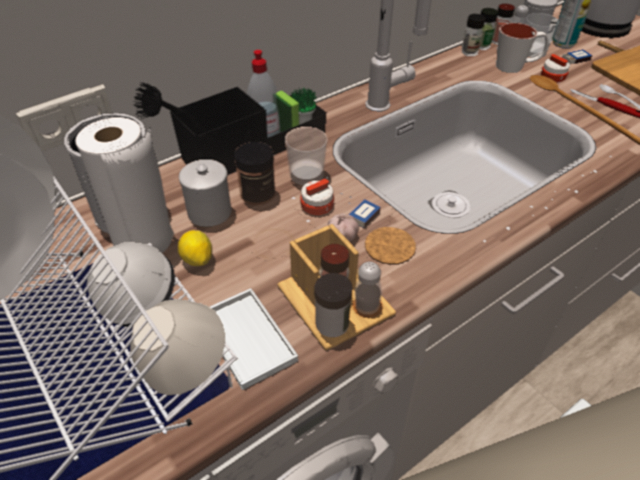

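The top view shows the tin (283,315), mill (322,318), jar (306,289), tray (225,281), mat (389,275), garlic (362,238) and matchbox (396,231). The scene view confirms this layout.

```bash
python3 - <<'E'
from h import *
D={n:np.load(n+"0.npz") for n in("top","scene")}
C={n:cloud(n,D[n]["d"]) for n in D}
seed={"tin":(283,315,.098),"mill":(322,318,.1),"jar":(306,289,.106)}
for k,(u,v,z) in seed.items():
    c0=ray("top",u,v,z)
    for n in C:
        P=C[n].reshape(-1,3);m=(np.hypot(*(P[:,:2]-c0[:2]).T)<.035)&(abs(P[:,2]-z)<(.012 if k!="mill" else .03))
        Q=P[m];(c,r)=cv2.minEnclosingCircle(Q[:,:2].astype(np.float32))if len(Q) else((0,0),0)
        print(k,n,len(Q),Q.mean(0).round(4),np.array(c).round(4),round(r,4),"z95",np.percentile(Q[:,2],95).round(4))
p=D["top"]["p"];hsv=cv2.cvtColor(p,cv2.COLOR_RGB2HSV)
for n in C: 
    P=C[n]
# tray: bright region
def comp(mask,u,v):
    l=cv2.connectedComponents(mask.astype(np.uint8))[1];return l==l[v,u]
t=comp((hsv[...,2]>140)&(hsv[...,1]<40),225,281)
(c,s,a)=cv2.minAreaRect(np.argwhere(t)[:,::-1].astype(np.float32));b=cv2.boxPoints((c,s,a))
print("tray",c,s,a,ray("top",*c,.010).round(4));print(np.array([ray("top",*q,.015)[:2] for q in b]).round(4))
print("mat rgb",p[275,389],hsv[275,389],hsv[275,350-0],"stand",hsv[300,335],hsv[325,303])
P=C["top"];
for k,(u,v) in dict(mat=(389,275),wt=(330,350-15),stand=(338,300),tray=(225,281)).items(): print(k,P[v,u].round(4))
# stand mask by depth z 6..14 mm and hue
m=(P[...,2]>.005)&(P[...,2]<.2);x,y,w,h=255,235,100,110
cv2.imwrite("pics/crop.png",cv2.resize(p[220:350,180:440,::-1],None,fx=3,fy=3,interpolation=cv2.INTER_CUBIC))
z=(np.clip(P[220:350,180:440,2],0,.12)*2000).astype(np.uint8)
cv2.imwrite("pics/cropz.png",cv2.resize(z,None,fx=3,fy=3))
E
```

```text
tin top 872 [0.4561 0.05   0.0975] [0.4563 0.0501] 0.0274 z95 0.0998
tin scene 1069 [0.4519 0.0532 0.0961] [0.4541 0.0507] 0.0285 z95 0.0988
mill top 340 [ 0.4522 -0.0162  0.0948] [ 0.4526 -0.0166] 0.0174 z95 0.1002
mill scene 502 [ 0.4473 -0.0106  0.0888] [ 0.4519 -0.0148] 0.0175 z95 0.099
jar top 596 [0.4972 0.015  0.1047] [0.4914 0.012 ] 0.0341 z95 0.1078
jar scene 656 [0.4944 0.0173 0.1034] [0.4919 0.0162] 0.0306 z95 0.107
tray (223.0215301513672, 280.34075927734375) (50.915592193603516, 82.41307830810547) 7.696051120758057 [0.517  0.1683 0.01  ]
[[0.4475 0.219 ]
 [0.5986 0.2088]
 [0.5876 0.1139]
 [0.437  0.1273]]
mat rgb [140 111  78] [ 16 113 140] [ 13  73 126] stand [ 18 107 179] [ 19 106 183]
mat [ 0.5333 -0.1401  0.0067]
wt [ 0.4213 -0.0311  0.0096]
stand [ 0.4848 -0.0449  0.0108]
tray [0.5166 0.1661 0.0018]
```

View pics/crop.png

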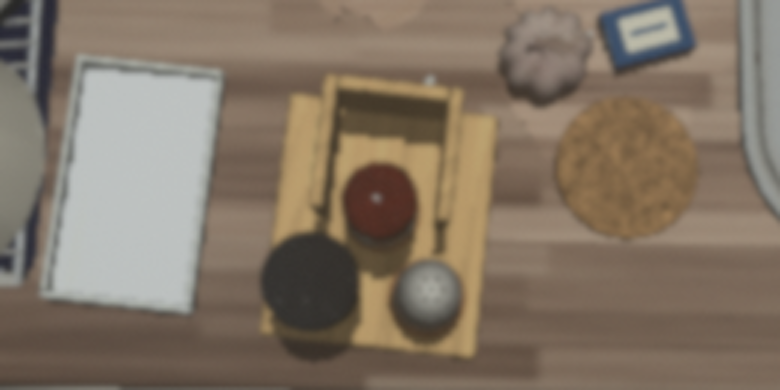

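The crop shows the stand corners at about (290,95), (497,117), (472,355) and (262,332). The jar lid is at (381,200) and the mat at (626,167). The bowl rim lies close to the tray's left side, so I'll check the clearance there.

```bash
python3 - <<'E'
from h import *
f=lambda u,v,z:ray("top",180+u/3,220+v/3,z)[:2]
c=np.array([f(*q,.01) for q in((290,95),(497,117),(472,355),(262,332))]);print("stand",c.round(4),c.mean(0).round(4))
e=c[0]-c[3]+c[1]-c[2];yaw=np.arctan2(e[1],e[0]);print("yaw",np.degrees(yaw))
w=c[3]-c[2]+c[0]-c[1];print("yaw from y",np.degrees(np.arctan2(-w[0],w[1])))
for yw in (yaw,):
    M=np.array([[np.cos(yw),-np.sin(yw)],[np.sin(yw),np.cos(yw)]])
    for k,q in dict(tin=(-.042,.033),mill=(-.042,-.033),jar=(.006,0)).items(): print(k,(c.mean(0)+M@q).round(4))
D={n:np.load(n+"0.npz") for n in("top","scene")};C={n:cloud(n,D[n]["d"]) for n in D}
h=cv2.cvtColor(D["top"]["p"],cv2.COLOR_RGB2HSV)
m=(((h[...,0]<9)|(h[...,0]>172))&(h[...,1]>110)).astype(np.uint8);m[:270]=0;m[305:]=0;m[:,:290]=0;m[:,325:]=0
q=np.argwhere(m)[:,::-1].astype(np.float32);cc,r=cv2.minEnclosingCircle(q);print("jar",cc,r,ray("top",*cc,.106).round(4))
print("mat",f(626,167,.005).round(4),"garlic",f(545,55,.03).round(4))
for n in C:
    P=C[n].reshape(-1,3);m=(P[:,1]>.215)&(P[:,1]<.32)&(P[:,0]>.38)&(P[:,0]<.64)&(P[:,2]>.02)
    Q=P[m]
    for z in np.arange(.02,.2,.03):
        s=Q[(Q[:,2]>=z)&(Q[:,2]<z+.03)]
        if len(s): print(n,z.round(2),len(s),"ymin",np.percentile(s[:,1],2).round(3),"x",s[:,0].min().round(3),s[:,0].max().round(3))
E
```

```text
stand [[ 0.5727  0.071 ]
 [ 0.5614 -0.0586]
 [ 0.4157 -0.0445]
 [ 0.427   0.0829]] [0.4942 0.0127]
yaw -5.0982363380442814
yaw from y -5.039329506708955
tin [0.4553 0.0493]
mill [ 0.4494 -0.0164]
jar [0.5002 0.0122]
jar (306.2916564941406, 286.8541564941406) 11.470276832580566 [0.499  0.0128 0.106 ]
mat [ 0.5323 -0.1398] garlic [ 0.5976 -0.0865]
top 0.02 142 ymin 0.274 x 0.452 0.605
top 0.05 674 ymin 0.215 x 0.452 0.63
top 0.08 2113 ymin 0.216 x 0.463 0.64
top 0.11 3423 ymin 0.228 x 0.474 0.64
top 0.17 754 ymin 0.298 x 0.438 0.64
scene 0.02 516 ymin 0.228 x 0.449 0.632
scene 0.05 1824 ymin 0.216 x 0.449 0.628
scene 0.08 3377 ymin 0.217 x 0.46 0.64
scene 0.11 4012 ymin 0.231 x 0.473 0.64
scene 0.17 1257 ymin 0.299 x 0.435 0.64
```

```bash
python3 - <<'E'
from h import *
P=np.concatenate([cloud(n,np.load(n+"0.npz")["d"]).reshape(-1,3) for n in("top","scene")])
P=P[(P[:,1]>.14)&(P[:,1]<.33)&(P[:,2]>.03)&(P[:,2]<.3)]
for x in np.arange(.42,.66,.02):
    print(x.round(2),end=" ")
    for z0,z1 in((.03,.1),(.1,.14),(.14,.3)):
        s=P[(abs(P[:,0]-x)<.01)&(P[:,2]>z0)&(P[:,2]<z1)]
        print((z0,len(s),s[:,1].min().round(3),np.percentile(s[:,1],3).round(3)) if len(s) else "-",end=" ")
    print()
E
```

```text
0.42 - - - 
0.44 (0.03, 12, np.float64(0.226), np.float64(0.229)) - (0.14, 254, np.float64(0.298), np.float64(0.299)) 
0.46 (0.03, 2359, np.float64(0.214), np.float64(0.218)) (0.1, 50, np.float64(0.255), np.float64(0.258)) (0.14, 322, np.float64(0.298), np.float64(0.298)) 
0.48 (0.03, 1338, np.float64(0.211), np.float64(0.215)) (0.1, 1497, np.float64(0.226), np.float64(0.235)) (0.14, 217, np.float64(0.297), np.float64(0.298)) 
0.5 (0.03, 503, np.float64(0.204), np.float64(0.207)) (0.1, 1864, np.float64(0.216), np.float64(0.224)) (0.14, 241, np.float64(0.298), np.float64(0.298)) 
0.52 (0.03, 260, np.float64(0.203), np.float64(0.204)) (0.1, 1676, np.float64(0.215), np.float64(0.219)) (0.14, 270, np.float64(0.297), np.float64(0.298)) 
0.54 (0.03, 190, np.float64(0.203), np.float64(0.205)) (0.1, 1190, np.float64(0.216), np.float64(0.223)) (0.14, 199, np.float64(0.297), np.float64(0.298)) 
0.56 (0.03, 184, np.float64(0.21), np.float64(0.212)) (0.1, 454, np.float64(0.224), np.float64(0.232)) (0.14, 289, np.float64(0.298), np.float64(0.298)) 
0.58 (0.03, 256, np.float64(0.214), np.float64(0.215)) (0.1, 32, np.float64(0.25), np.float64(0.255)) (0.14, 188, np.float64(0.298), np.float64(0.298)) 
0.6 (0.03, 1430, np.float64(0.214), np.float64(0.218)) (0.1, 512, np.float64(0.238), np.float64(0.246)) (0.14, 246, np.float64(0.297), np.float64(0.298)) 
0.62 (0.03, 646, np.float64(0.214), np.float64(0.216)) (0.1, 1652, np.float64(0.225), np.float64(0.232)) (0.14, 215, np.float64(0.297), np.float64(0.298)) 
0.64 (0.03, 297, np.float64(0.209), np.float64(0.211)) (0.1, 1548, np.float64(0.217), np.float64(0.224)) (0.14, 188, np.float64(0.297), np.float64(0.298)) 
0.66 (0.03, 146, np.float64(0.145), np.float64(0.15)) (0.1, 1257, np.float64(0.218), np.float64(0.222)) (0.14, 254, np.float64(0.266), np.float64(0.298))
```

```bash
cat >> h.py <<'E'
def plan(x,y,z,yaw):
    s=env.get_obs();M=R.from_quat(s["orientation"]).as_matrix()
    d=M.T@(np.array([x,y,z])-s["position"])*1000
    t=(np.degrees(np.arctan2(M[1,1],M[0,1]))-yaw+180)%360-180
    print("t%.1f"%s["t"],"pos",np.round(s["position"],4),"shift",d.round(1),"turn",round(t,1),"w",s["width"],"tilt",np.degrees(np.arccos(-M[2,2])).round(2),"ft",np.round(s["ft_force"],1),"q6",round(s["joints"][5],2))
E
python3 -c "from h import *; plan(.4558,.05,.2,40)"
```

```text
t0.1 pos [0.1321 0.5336 0.1938] shift [-430.5 -391.6   -5.8] turn 36.1 w 1.0011149054777257 tilt 0.08 ft [ 0.2 -0.3  0.7] q6 -0.22
```

```bash
python3 -m handwheel '1 -215 -196 -20 18;1 -215 -196 -20 18;1 -215 -196 -20 18;1 -215 -196 -20 18;1 -215 -196 -20 18;1 -215 -196 -20 18;1 -215 -196 -20 18;1 -430.5 -391.6 -6 36;1 -430.5 -391.6 -6 36;1 -430.5 -391.6 -6 36;1 -430.5 -391.6 -6 36;1 -430.5 -391.6 -6 36;1 -430.5 -391.6 -6 36;1 -430.5 -391.6 -6 36;1 -430.5 -391.6 -6 36;1 -430.5 -391.6 -6 36;1 -430.5 -391.6 -6 36;1 -430.5 -391.6 -6 36'; python3 -c "
from h import *; plan(.4558,.05,.04,40)
grab('scene','pics/s1.png')"
```

```text
t: 1.6
position: [0.4553, 0.0511, 0.2003]
orientation: [0.421, 0.907, 0.0, -0.0]
ft_force: [-0.2, 0.1, -0.3]
width: 0.998
grip_force: 0.0
t1.6 pos [0.4553 0.0511 0.2003] shift [ -1.2  -0.3 160.3] turn 0.2 w 0.9981755457740106 tilt 0.02 ft [-0.2  0.1 -0.3] q6 -0.85
```

View pics/s1.png

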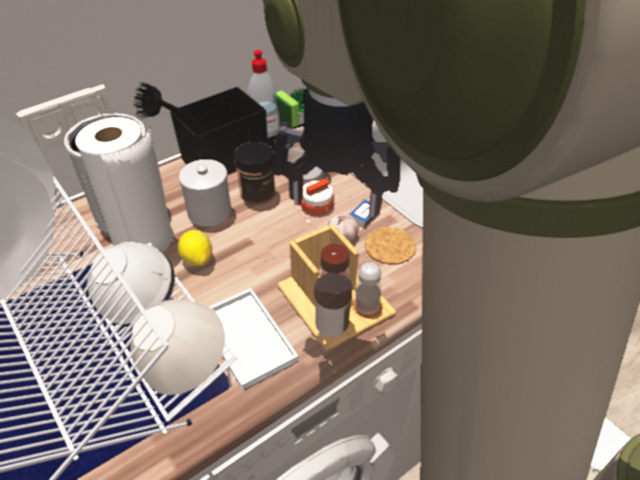

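The gripper hangs above the stand, with nothing in the way. I'll descend over the tin.

```bash
python3 -m handwheel '1 -1 0 30 0;1 -1 0 60 0;1 -1 0 85 0;1 -1 0 105 0;1 -1 0 125 0;1 -1 0 140 0;1 -1 0 152 0;1 -1 0 160 0;1 -1 0 160 0;1 -1 0 160 0' 30; python3 -m handwheel '0.55 0 0 0 0;0.5 0 0 0 0;0.4 0 0 0 0;0.4 0 0 0 0;0.3 0 0 0 0;0.3 0 0 0 0;0.3 0 0 0 0;0.3 0 0 0 0;0.3 0 0 0 0;0.3 0 0 0 0' 30;  python3 -c "
from h import *; plan(.4558,.05,.17,40)"
```

```text
t: 2.48
position: [0.4566, 0.0499, 0.0407]
orientation: [0.421, 0.907, 0.0, 0.0]
ft_force: [0.0, 0.2, -0.1]
width: 1.001
grip_force: 0.0
t: 3.32
position: [0.4571, 0.0493, 0.0412]
orientation: [0.422, 0.907, 0.0, 0.001]
ft_force: [-0.8, -0.7, 5.6]
width: 0.635
grip_force: 30.5
t3.3 pos [0.4571 0.0493 0.0412] shift [   1.2   -0.4 -128.8] turn 0.1 w 0.6346627235271315 tilt 0.1 ft [-0.8 -0.7  5.6] q6 -0.85
```

```bash
python3 -m handwheel '0.3 0 0 -5 0;0.3 0 0 -15 0;0.3 0 0 -35 0;0.3 0 0 -60 0;0.3 0 0 -90 0;0.3 0 0 -115 0;0.3 0 0 -130 0;0.3 0 0 -130 0;0.3 0 0 -130 0'; python3 -c "
from h import *; plan(.4774,.1617,.17,20)"
```

```text
t: 4.07
position: [0.4565, 0.0495, 0.1704]
orientation: [0.422, 0.907, 0.0, 0.0]
ft_force: [-0.7, 0.2, -1.7]
width: 0.629
grip_force: 32.3
t4.1 pos [0.4565 0.0495 0.1704] shift [72.4 88.3  0.4] turn 20.1 w 0.6285370323444442 tilt 0.05 ft [-0.7  0.2 -1.7] q6 -0.85
```

```bash
python3 -m handwheel '0.3 7 9 0 2;0.3 18 22 0 5;0.3 32 39 0 9;0.3 46 56 0 13;0.3 58 71 0 16;0.3 67 82 0 19;0.3 72.4 88.3 0 20;0.3 72.4 88.3 0 20;0.3 72.4 88.3 0 20'; python3 -c "
from h import *; plan(.4774,.1617,.0345,20)
grab('scene','pics/s2.png')"
```

```text
t: 4.82
position: [0.4768, 0.1617, 0.1689]
orientation: [0.572, 0.82, -0.001, -0.001]
ft_force: [0.4, -0.3, -2.4]
width: 0.637
grip_force: 32.3
t4.8 pos [0.4768 0.1617 0.1689] shift [ -0.2   0.9 134.4] turn 0.2 w 0.6370074525713412 tilt 0.16 ft [ 0.4 -0.3 -2.4] q6 -0.26
```

View pics/s2.png

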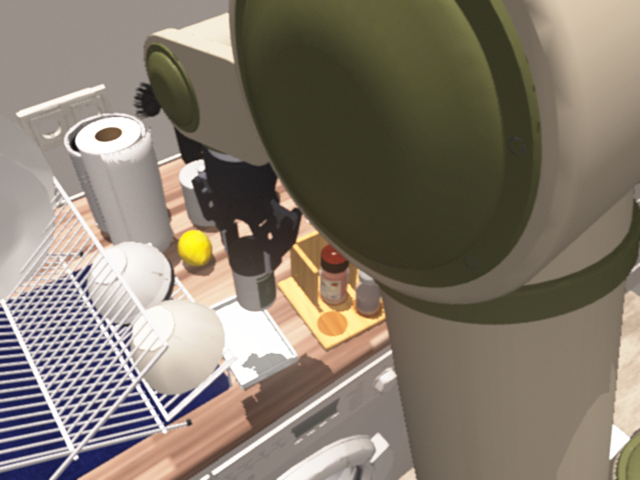

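The tin hangs upright in the gripper at (252,270). Its disc on the stand, at (332,322), is now clear.

```bash
python3 -m handwheel '0.3 0 1 20 0;0.3 0 1 45 0;0.3 0 1 70 0;0.3 0 1 92 0;0.3 0 1 108 0;0.3 0 1 119 0;0.3 0 1 126 0;0.3 0 1 130 0;0.3 0 1 132.5 0;0.3 0 1 133 0;0.3 0 1 133 0;0.3 0 1 133 0'; python3 -c "
from h import *; plan(.4774,.1617,.035,20)"
```

```text
t: 5.87
position: [0.4788, 0.1621, 0.0379]
orientation: [0.573, 0.82, 0.0, 0.0]
ft_force: [0.1, -0.9, -1.7]
width: 0.637
grip_force: 32.3
t5.9 pos [0.4788 0.1621 0.0379] shift [ 0.1 -1.4  2.9] turn 0.1 w 0.6365110594158349 tilt 0.06 ft [ 0.1 -0.9 -1.7] q6 -0.26
```

```bash
python3 -m handwheel '0.3 0 0 1 0;0.3 0 0 2 0;0.3 0 0 2 0;0.3 0 0 2 0'; python3 -m handwheel '0.3 0 0 1 0;0.3 0 0 1 0;0.3 0 0 1 0;0.3 0 0 1 0'
```

```text
t: 6.2
position: [0.4785, 0.1621, 0.0354]
orientation: [0.573, 0.82, 0.0, 0.0]
ft_force: [0.5, -0.6, -0.6]
width: 0.63
grip_force: 32.4
t: 6.53
position: [0.4786, 0.162, 0.0352]
orientation: [0.573, 0.82, 0.0, 0.0]
ft_force: [-3.5, -0.7, 9.1]
width: 0.637
grip_force: 33.2
```

Contact with the tray floor. I'll release and lift.

```bash
python3 -m handwheel '0.7 0 0 0 0;0.75 0 0 0 0;0.8 0 0 0 0;0.8 0 0 0 0;0.8 0 0 0 0;0.8 0 0 -10 0;0.8 0 0 -35 0;0.8 0 0 -70 0;0.8 0 0 -105 0;0.8 0 0 -140 0;0.8 0 0 -165 0;0.8 0 0 -165 0;0.8 0 0 -165 0'; python3 -c "
from h import *; plan(.452,-.016,.2,-50)"
```

```text
t: 7.62
position: [0.4788, 0.1621, 0.2001]
orientation: [0.573, 0.82, 0.001, 0.001]
ft_force: [0.4, 0.0, -0.5]
width: 0.798
grip_force: 0.0
t7.6 pos [0.4788 0.1621 0.2001] shift [-158.1  -86.4    0. ] turn 70.1 w 0.7976951689308557 tilt 0.14 ft [ 0.4  0.  -0.5] q6 -0.26
```

```bash
python3 -m handwheel '0.75 -15 -8 0 6;0.75 -35 -20 0 13;0.75 -60 -33 0 20;0.75 -85 -46 0 27;0.75 -105 -58 0 34;0.75 -125 -68 0 41;0.75 -140 -77 0 48;0.75 -150 -82 0 55;0.75 -155 -85 0 62;0.75 -158 -86.4 0 67;0.75 -158 -86.4 0 70;0.75 -158 -86.4 0 70;0.75 -158 -86.4 0 70'; python3 -c "
from h import *; plan(.452,-.016,.044,-50)
p,d=grab('top','pics/t3.png');P=cloud('top',d).reshape(-1,3)
m=(P[:,0]>.43)&(P[:,0]<.53)&(P[:,1]>.12)&(P[:,1]<.2)&(abs(P[:,2]-.092)<.012)
print(cv2.minEnclosingCircle(P[m][:,:2].astype(np.float32)),m.sum())"
```

```text
t: 8.7
position: [0.4511, -0.0158, 0.1982]
orientation: [0.939, 0.344, -0.001, -0.001]
ft_force: [0.1, -0.8, -0.4]
width: 0.753
grip_force: 0.0
t8.7 pos [ 0.4511 -0.0158  0.1982] shift [  0.8   1.  154.2] turn 0.2 w 0.7534124291815293 tilt 0.13 ft [ 0.1 -0.8 -0.4] q6 0.57
((0.4782380759716034, 0.16303206980228424), 0.02771124616265297) 885
```

View pics/t3.png

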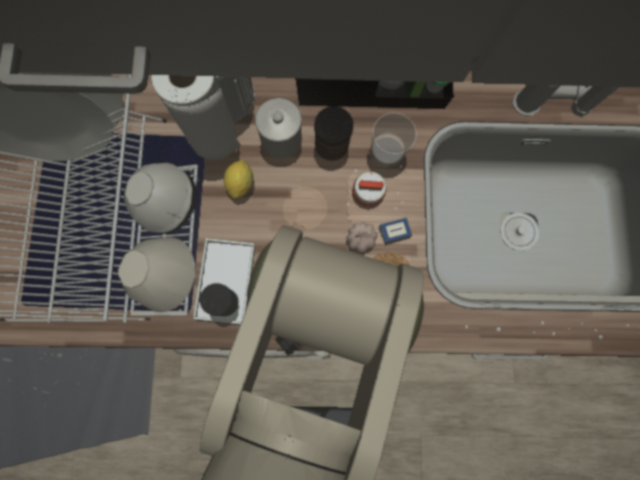

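The tin stands upright on the tray, lid at pixel (218,299). I'll descend on the mill.

```bash
python3 -m handwheel '0.75 0.5 0.5 30 0;0.75 0.5 0.5 60 0;0.75 0.5 0.5 85 0;0.75 0.5 0.5 105 0;0.75 0.5 0.5 125 0;0.75 0.5 0.5 140 0;0.75 0.5 0.5 148 0;0.75 0.5 0.5 152 0;0.75 0.5 0.5 152 0;0.75 0.5 0.5 152 0'; python3 -m handwheel '0.55 0 0 0 0;0.5 0 0 0 0;0.4 0 0 0 0;0.4 0 0 0 0;0.3 0 0 0 0;0.3 0 0 0 0;0.3 0 0 0 0;0.3 0 0 0 0;0.3 0 0 0 0;0.3 0 0 0 0' 30
```

```text
t: 9.58
position: [0.4527, -0.0161, 0.0478]
orientation: [0.939, 0.343, 0.0, 0.0]
ft_force: [1.0, 0.0, -0.0]
width: 0.747
grip_force: 0.0
t: 10.42
position: [0.4526, -0.0161, 0.0479]
orientation: [0.939, 0.343, 0.0, 0.0]
ft_force: [-0.7, 0.5, 5.8]
width: 0.36
grip_force: 29.2
```

The width of 0.36 (31 mm) is too narrow for the 44 mm body, so I'll look.

```bash
python3 -c "
from h import *
p,d=grab('scene','pics/s3.png');cv2.imwrite('pics/s3c.png',cv2.resize(p[200:360,240:440,::-1],None,fx=4,fy=4,interpolation=cv2.INTER_CUBIC)[:600])
plan(.452,-.016,.044,-50)"
```

```text
t10.5 pos [ 0.4526 -0.016   0.0479] shift [-0.4 -0.4  3.9] turn 0.1 w 0.3634703780855661 tilt 0.06 ft [-1.4  1.1  6.7] q6 0.57
```

View pics/s3c.png

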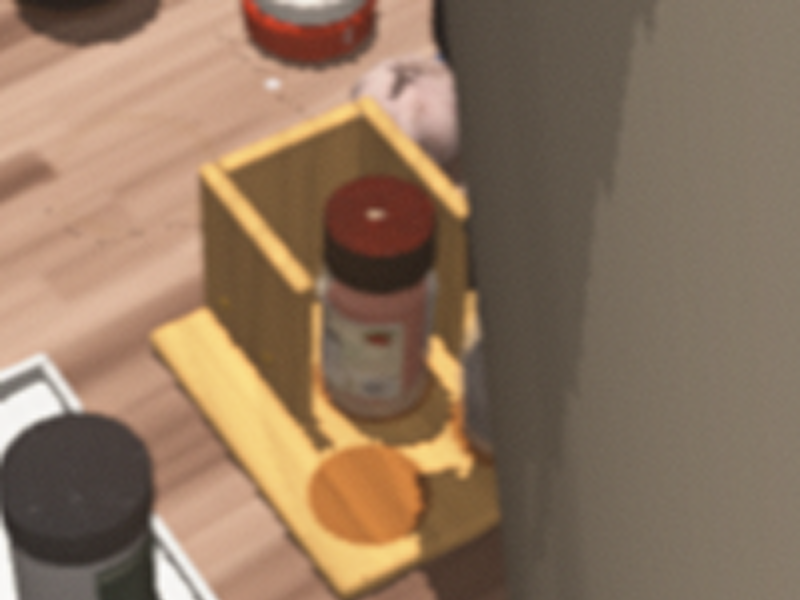

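The mill is still upright. The pads seem to have closed on its neck, so I'll reopen, go 8 mm lower and grip again.

```bash
python3 -m handwheel '0.75 0 0 0 0;0.75 0 0 0 0;0.75 0 0 0 0;0.75 0 0 0 0;0.75 0 0 0 0;0.75 0 0 4 0;0.75 0 0 8 0;0.75 0 0 8 0;0.75 0 0 8 0'; python3 -m handwheel '0.55 0 0 0 0;0.5 0 0 0 0;0.4 0 0 0 0;0.4 0 0 0 0;0.3 0 0 0 0;0.3 0 0 0 0;0.3 0 0 0 0;0.3 0 0 0 0;0.3 0 0 0 0;0.3 0 0 0 0' 30
```

```text
t: 11.22
position: [0.4521, -0.016, 0.0389]
orientation: [0.939, 0.343, -0.0, -0.0]
ft_force: [-0.3, -0.7, 0.2]
width: 0.749
grip_force: 0.0
t: 12.05
position: [0.4525, -0.0161, 0.0396]
orientation: [0.939, 0.343, 0.0, 0.0]
ft_force: [-0.7, 0.1, 5.9]
width: 0.372
grip_force: 29.7
```

```bash
python3 -c "
import cv2;p=cv2.imread('pics/s1.png');cv2.imwrite('pics/c4.png',cv2.resize(p[255:345,310:400],None,fx=6,fy=6,interpolation=cv2.INTER_CUBIC))"
```

```text
(no output)
```

View pics/c4.png

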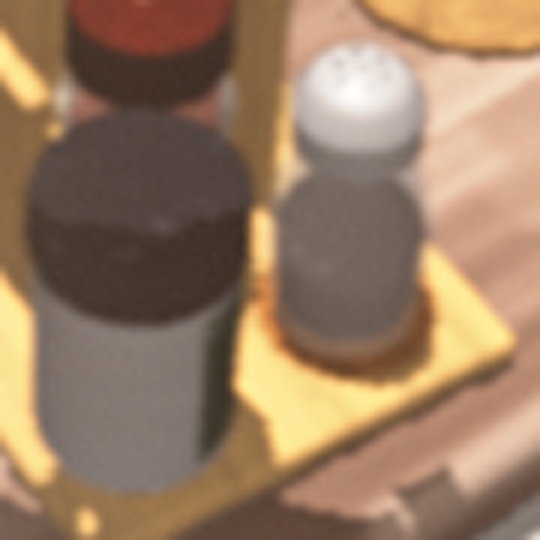

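```bash
python3 -m handwheel '0.3 0 0 -3 0;0.3 0 0 -8 0;0.3 0 0 -15 0;0.3 0 0 -20 0;0.3 0 0 -20 0;0.3 0 0 -20 0' 40; python3 -c "
from h import *
p,d=env.grab_frame('scene');P=cloud('scene',d).reshape(-1,3)
p,d2=env.grab_frame('top');P2=cloud('top',d2).reshape(-1,3)
for Q in(P,P2):
  m=(np.hypot(Q[:,0]-.4525,Q[:,1]+.016)<.03)&(Q[:,2]>.013)&(Q[:,2]<.13)
  print(m.sum(),np.percentile(Q[m],[0,5,50],0).round(3) if m.sum() else '')
cv2.imwrite('pics/c5.png',cv2.resize(p[240:340,260:390,::-1],None,fx=5,fy=5))
"
```

```text
t: 12.55
position: [0.4524, -0.0161, 0.0597]
orientation: [0.939, 0.343, 0.0, 0.0]
ft_force: [0.0, -0.4, -1.2]
width: 0.367
grip_force: 39.7
281 [[ 0.438 -0.005  0.013]
 [ 0.44  -0.     0.036]
 [ 0.449  0.004  0.065]]
0
```

The vertical force is −1.2 N, so the mill is held. I'll lift it and carry it over the tray.

```bash
python3 -m handwheel '0.3 0 0 -10 0;0.3 0 0 -30 0;0.3 0 0 -60 0;0.3 0 0 -90 0;0.3 0 0 -110 0;0.3 0 0 -120 0;0.3 0 0 -120 0;0.3 0 0 -120 0'; python3 -c "
from h import *; plan(.559,.1521,.18,-35)"
```

```text
t: 13.32
position: [0.4521, -0.016, 0.1789]
orientation: [0.939, 0.343, -0.0, -0.0]
ft_force: [-0.4, -0.3, -0.5]
width: 0.371
grip_force: 40.0
t13.3 pos [ 0.4521 -0.016   0.1789] shift [190.  -59.8  -1.1] turn -14.9 w 0.37070466066679586 tilt 0.01 ft [-0.4 -0.3 -0.5] q6 0.57
```

```bash
python3 -m handwheel '0.3 10 -3 0 -1;0.3 28 -9 0 -3;0.3 53 -17 0 -5;0.3 82 -26 0 -7;0.3 112 -35 0 -9;0.3 140 -44 0 -11;0.3 163 -51 0 -13;0.3 180 -57 0 -14;0.3 190 -60 0 -15;0.3 190 -60 0 -15;0.3 190 -60 0 -15'; python3 -c "
from h import *; plan(.559,.1521,.034,-35)
p,d=env.grab_frame('scene');cv2.imwrite('pics/s5.png',cv2.resize(p[150:390,120:420,::-1],None,fx=2.5,fy=2.5))"
```

```text
t: 14.23
position: [0.5586, 0.1523, 0.1783]
orientation: [0.887, 0.463, -0.001, -0.0]
ft_force: [-0.7, -0.4, 0.2]
width: 0.369
grip_force: 40.0
t14.2 pos [0.5586 0.1523 0.1783] shift [  0.3   0.6 144.3] turn 0.1 w 0.3686935342827227 tilt 0.11 ft [-0.7 -0.4  0.2] q6 0.67
```

View pics/s5.png

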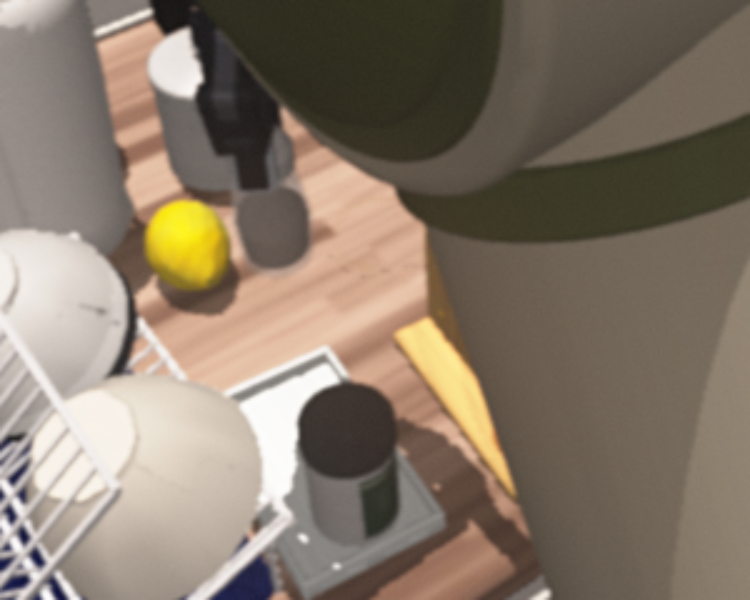

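The mill hangs upright at (272,215) and the tin stands at (350,460). I'll lower the mill, then feel for contact.

```bash
python3 -m handwheel '0.3 0 0 20 0;0.3 0 0 45 0;0.3 0 0 70 0;0.3 0 0 95 0;0.3 0 0 115 0;0.3 0 0 127 0;0.3 0 0 135 0;0.3 0 0 139 0;0.3 0 0 141 0;0.3 0 0 141 0;0.3 0 0 141 0'; python3 -m handwheel '0.3 0 0 1 0;0.3 0 0 2 0;0.3 0 0 2 0;0.3 0 0 2 0';python3 -m handwheel '0.3 0 0 1 0;0.3 0 0 1 0;0.3 0 0 1 0'
```

```text
t: 15.2
position: [0.5594, 0.1521, 0.0391]
orientation: [0.887, 0.462, 0.001, 0.0]
ft_force: [-0.1, 1.2, -1.9]
width: 0.37
grip_force: 40.0
t: 15.53
position: [0.559, 0.1522, 0.0364]
orientation: [0.887, 0.462, 0.0, 0.0]
ft_force: [0.0, 0.1, -1.7]
width: 0.37
grip_force: 40.0
t: 15.78
position: [0.559, 0.1522, 0.0353]
orientation: [0.887, 0.462, -0.0, -0.0]
ft_force: [0.1, -0.7, -1.0]
width: 0.372
grip_force: 40.0
```

```bash
python3 -m handwheel '0.3 0 0 1 0;0.3 0 0 1 0;0.3 0 0 1 0';python3 -m handwheel '0.3 0 0 1 0;0.3 0 0 1 0;0.3 0 0 1 0'
```

```text
t: 16.03
position: [0.559, 0.1522, 0.0343]
orientation: [0.887, 0.462, -0.0, -0.0]
ft_force: [0.1, 0.2, -1.4]
width: 0.373
grip_force: 40.0
t: 16.28
position: [0.5593, 0.1523, 0.0338]
orientation: [0.887, 0.462, 0.0, 0.0]
ft_force: [-0.1, 0.4, 3.2]
width: 0.369
grip_force: 40.4
```

```bash
python3 -m handwheel '0.45 0 0 0 0;0.55 0 0 0 0;0.6 0 0 0 0;0.6 0 0 0 0;0.6 0 0 0 0;0.6 0 0 -10 0;0.6 0 0 -35 0;0.6 0 0 -70 0;0.6 0 0 -105 0;0.6 0 0 -140 0;0.6 0 0 -166 0;0.6 0 0 -166 0;0.6 0 0 -166 0'; python3 -c "
from h import *; plan(.499,.0128,.2,-5)"
```

```text
t: 17.37
position: [0.5594, 0.1523, 0.2013]
orientation: [0.887, 0.462, 0.002, 0.001]
ft_force: [0.3, 0.5, -1.2]
width: 0.601
grip_force: 0.0
t17.4 pos [0.5594 0.1523 0.2013] shift [-148.9   30.3    1. ] turn -29.9 w 0.6011795456644649 tilt 0.21 ft [ 0.3  0.5 -1.2] q6 0.67
```

Now move above the jar, checking tray and jar from the camera on arrival.

```bash
python3 -m handwheel '0.8 -10 2 0 -3;0.8 -30 6 0 -7;0.8 -55 11 0 -12;0.8 -82 17 0 -17;0.8 -108 22 0 -22;0.8 -130 26 0 -26;0.8 -144 29 0 -29;0.8 -149 30 0 -30;0.8 -149 30 0 -30;0.8 -149 30 0 -30'; python3 -c "
from h import *; plan(.499,.0128,.044,-5)
p,d=grab('top','pics/t6.png');P=cloud('top',d).reshape(-1,3)
for n,c,z,r in(('tin',(.478,.162),.092,.04),('mill',(.559,.152),.09,.03)):
  m=(np.hypot(P[:,0]-c[0],P[:,1]-c[1])<r)&(abs(P[:,2]-z)<.015);print(n,m.sum(),cv2.minEnclosingCircle(P[m][:,:2].astype(np.float32)) if m.any() else '')
p,d=env.grab_frame('scene');cv2.imwrite('pics/s6.png',cv2.resize(p[150:390,120:420,::-1],None,fx=2.5,fy=2.5))"
```

```text
t: 18.2
position: [0.498, 0.0129, 0.1987]
orientation: [0.737, 0.676, -0.0, -0.001]
ft_force: [-0.7, -0.2, -0.4]
width: 0.801
grip_force: 0.0
t18.2 pos [0.498  0.0129 0.1987] shift [ -0.    1.3 154.7] turn 0.0 w 0.8012885551816825 tilt 0.09 ft [-0.7 -0.2 -0.4] q6 -0.13
tin 0 
mill 0
```

View pics/s6.png

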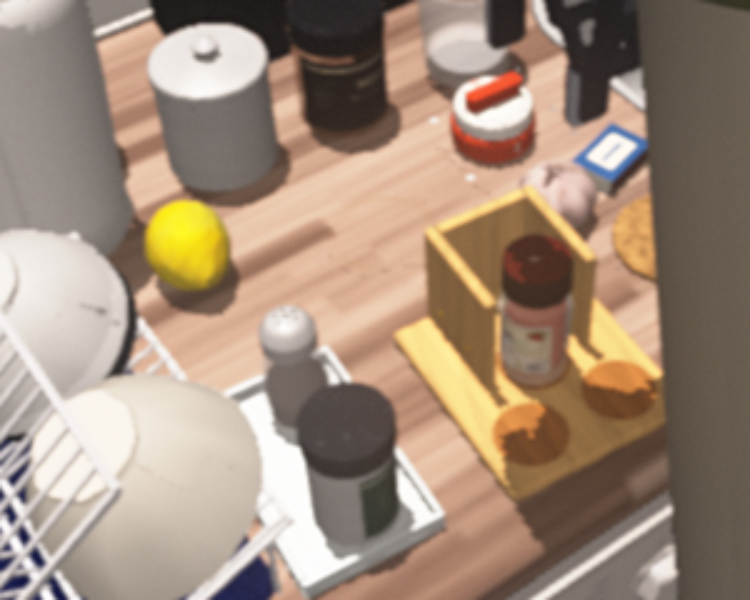

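Mill (290,360) and tin (350,460) stand upright on the tray and the jar (537,310) is free in front. I'll descend to the jar.

```bash
python3 -m handwheel '0.8 0 0.7 30 0;0.8 0 0.7 60 0;0.8 0 0.7 85 0;0.8 0 0.7 105 0;0.8 0 0.7 125 0;0.8 0 0.7 140 0;0.8 0 0.7 148 0;0.8 0 0.7 152 0;0.8 0 0.7 152 0;0.8 0 0.7 152 0'; python3 -m handwheel '0.65 0 0 0 0;0.55 0 0 0 0;0.45 0 0 0 0;0.4 0 0 0 0;0.3 0 0 0 0;0.3 0 0 0 0;0.3 0 0 0 0;0.3 0 0 0 0;0.3 0 0 0 0;0.3 0 0 0 0' 30
```

```text
t: 19.13
position: [0.4995, 0.0129, 0.0479]
orientation: [0.737, 0.676, 0.0, 0.0]
ft_force: [0.1, 0.7, -0.1]
width: 0.801
grip_force: 0.0
t: 19.97
position: [0.4994, 0.0127, 0.0482]
orientation: [0.737, 0.676, 0.0, 0.001]
ft_force: [-1.4, 0.5, 6.9]
width: 0.489
grip_force: 30.1
```

```bash
python3 -m handwheel '0.3 0 0 -5 0;0.3 0 0 -15 0;0.3 0 0 -35 0;0.3 0 0 -65 0;0.3 0 0 -95 0;0.3 0 0 -120 0;0.3 0 0 -140 0;0.3 0 0 -140 0;0.3 0 0 -140 0'; python3 -c "
from h import *
for n,(u,v) in dict(top=(389,275),scene=(390,246)).items():
  p=np.load(n+'0.npz')['p'];h=cv2.cvtColor(cv2.GaussianBlur(p,(5,5),0),cv2.COLOR_RGB2HSV);print(h[v,u])
  m=((h[...,1]>95)&(abs(h[...,0].astype(int)-16)<5)).astype(np.uint8);m=cv2.morphologyEx(m,cv2.MORPH_OPEN,np.ones((5,5)));l=cv2.connectedComponents(m)[1];q=np.argwhere(l==l[v,u])[:,::-1]
  Q=np.array([ray(n,*a,.005)[:2] for a in q],np.float32);print(n,len(q),cv2.minEnclosingCircle(Q),Q.mean(0))
plan(.5323,-.1398,.19,80)"
```

```text
t: 20.72
position: [0.4991, 0.0128, 0.1878]
orientation: [0.737, 0.676, 0.0, 0.001]
ft_force: [-0.6, -0.5, -1.7]
width: 0.491
grip_force: 30.9
[ 16 114 137]
top 1668 ((0.5328675508499146, -0.13925164937973022), 0.0441753976047039) [ 0.5329529  -0.13929546]
[ 15 144 183]Traceback (most recent call last):
  File "<string>", line 6, in <module>
    Q=np.array([ray(n,*a,.005)[:2] for a in q],np.float32);print(n,len(q),cv2.minEnclosingCircle(Q),Q.mean(0))
                ~~~^^^^^^^^^^^
  File "h.py", line 13, in ray
    K,o,A=cam(n);r=A@np.array([(u-K[0,2])/K[0,0],(v-K[1,2])/K[1,1],1]);return o+r*(z-o[2])/r[2]
          ~~~^^^
  File "h.py", line 5, in cam
    c=env.camera_info(n);A=np.array(c["attitude"],float)
ValueError: time passes only in moves, steps and waits
```

```bash
python3 -c "
from h import *
plan(.5329,-.1393,.188,-70)"
```

```text
t20.7 pos [0.4991 0.0128 0.1878] shift [-1.486e+02  4.670e+01 -1.000e-01] turn 65.1 w 0.49142397190462034 tilt 0.08 ft [-0.6 -0.5 -1.7] q6 -0.13
```

```bash
python3 -m handwheel '0.3 -7 2 0 4;0.3 -20 6 0 10;0.3 -38 12 0 17;0.3 -60 19 0 24;0.3 -83 26 0 31;0.3 -105 33 0 38;0.3 -123 39 0 45;0.3 -137 43 0 52;0.3 -145 45.5 0 58;0.3 -148.6 46.7 0 63;0.3 -148.6 46.7 0 65;0.3 -148.6 46.7 0 65;0.3 -148.6 46.7 0 65'; python3 -c "
from h import *; plan(.5329,-.1393,.046,-70)"
```

```text
t: 21.8
position: [0.5323, -0.139, 0.186]
orientation: [0.985, 0.175, -0.001, -0.001]
ft_force: [-0.7, -1.6, -1.9]
width: 0.488
grip_force: 30.9
t21.8 pos [ 0.5323 -0.139   0.186 ] shift [  0.7   0.8 140. ] turn 0.2 w 0.4883767198178127 tilt 0.15 ft [-0.7 -1.6 -1.9] q6 0.75
```

```bash
python3 -m handwheel '0.3 0 0.3 20 0;0.3 0 0.3 45 0;0.3 0 0.3 70 0;0.3 0 0.3 95 0;0.3 0 0.3 115 0;0.3 0 0.3 128 0;0.3 0 0.3 136 0;0.3 0 0.3 139 0;0.3 0 0.3 140 0;0.3 0 0.3 140 0;0.3 0 0.3 140 0'; python3 -m handwheel '0.3 0 0 1 0;0.3 0 0 2 0;0.3 0 0 2 0;0.3 0 0 2 0';python3 -m handwheel '0.3 0 0 1 0;0.3 0 0 1 0;0.3 0 0 1 0'
```

```text
t: 22.72
position: [0.5334, -0.1397, 0.0481]
orientation: [0.985, 0.175, 0.001, 0.0]
ft_force: [-0.6, -0.3, -1.6]
width: 0.493
grip_force: 30.8
t: 23.05
position: [0.533, -0.1396, 0.0454]
orientation: [0.985, 0.174, 0.0, 0.0]
ft_force: [-0.0, -0.6, -1.6]
width: 0.492
grip_force: 30.8
t: 23.3
position: [0.5329, -0.1396, 0.0443]
orientation: [0.985, 0.174, -0.0, -0.0]
ft_force: [0.6, -0.3, -0.9]
width: 0.487
grip_force: 30.8
```

```bash
python3 -m handwheel '0.3 0 0 1 0;0.3 0 0 1 0;0.3 0 0 1 0';python3 -m handwheel '0.3 0 0 1 0;0.3 0 0 1 0;0.3 0 0 1 0'
```

```text
t: 23.55
position: [0.5329, -0.1395, 0.0433]
orientation: [0.985, 0.174, -0.0, -0.0]
ft_force: [0.5, 0.1, -0.6]
width: 0.488
grip_force: 30.9
t: 23.8
position: [0.5332, -0.1395, 0.0432]
orientation: [0.985, 0.174, 0.001, 0.0]
ft_force: [-1.4, 1.6, 7.7]
width: 0.488
grip_force: 31.6
```

Contact. I'll release, lift and go back towards the mill.

```bash
python3 -m handwheel '0.55 0 0 0 0;0.65 0 0 0 0;0.7 0 0 0 0;0.7 0 0 0 0;0.7 0 0 0 0;0.7 0 0 -10 0;0.7 0 0 -35 0;0.7 0 0 -70 0;0.7 0 0 -105 0;0.7 0 0 -140 0;0.7 0 0 -160 0;0.7 0 0 -160 0;0.7 0 0 -160 0'; python3 -c "
from h import *; plan(.559,.1521,.2,-35)"
```

```text
t: 24.88
position: [0.5331, -0.1396, 0.2036]
orientation: [0.985, 0.174, 0.001, 0.001]
ft_force: [-0.1, -1.3, -0.8]
width: 0.702
grip_force: 0.0
t24.9 pos [ 0.5331 -0.1396  0.2036] shift [ 124.5 -265.1    3.4] turn -34.9 w 0.7022426511820699 tilt 0.15 ft [-0.1 -1.3 -0.8] q6 0.75
```

```bash
python3 -m handwheel '0.6 8 -17 0 -4;0.6 22 -46 0 -9;0.6 38 -81 0 -14;0.6 55 -117 0 -19;0.6 72 -153 0 -24;0.6 88 -188 0 -29;0.6 103 -219 0 -33;0.6 115 -244 0 -35;0.6 122 -259 0 -35;0.6 124.5 -265 0 -35;0.6 124.5 -265 0 -35;0.6 124.5 -265 0 -35'; python3 -c "
from h import *; plan(.559,.1521,.034,-35)
p,d=grab('top','pics/t7.png');P=cloud('top',d).reshape(-1,3)
m=(np.hypot(P[:,0]-.533,P[:,1]+.139)<.04)&(abs(P[:,2]-.101)<.008);print(m.sum(),cv2.minEnclosingCircle(P[m][:,:2].astype(np.float32)))"
```

```text
t: 25.88
position: [0.5586, 0.1514, 0.2016]
orientation: [0.887, 0.462, -0.001, -0.0]
ft_force: [0.3, -0.6, 0.7]
width: 0.6
grip_force: 0.0
t25.9 pos [0.5586 0.1514 0.2016] shift [1.000e+00 1.000e-01 1.676e+02] turn 0.1 w 0.6001611055860522 tilt 0.09 ft [ 0.3 -0.6  0.7] q6 0.67
509 ((0.5342860221862793, -0.13846591114997864), 0.02157418243587017)
```

View pics/t7.png

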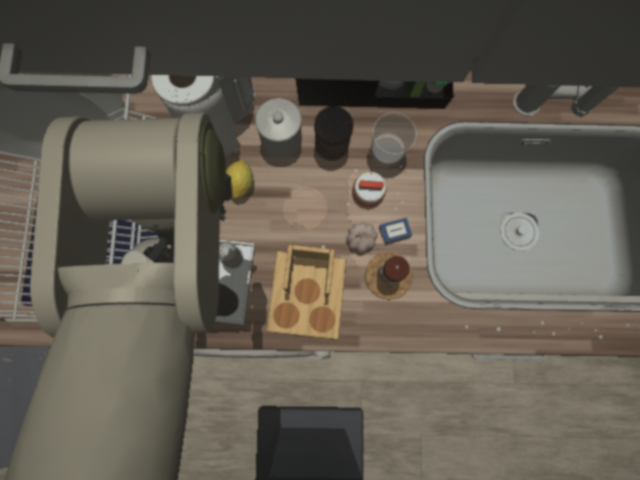

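The jar stands upright at the mat's centre (lid at pixel (396,268)), and garlic and matchbox haven't moved. Now the mill.

```bash
python3 -m handwheel '0.65 0.5 0 30 0;0.65 0.5 0 60 0;0.65 0.5 0 90 0;0.65 0.5 0 115 0;0.65 0.5 0 135 0;0.65 0.5 0 150 0;0.65 0.5 0 160 0;0.65 0.5 0 166 0;0.65 0.5 0 166 0;0.65 0.5 0 166 0'; python3 -m handwheel '0.5 0 0 0 0;0.4 0 0 0 0;0.3 0 0 0 0;0.3 0 0 0 0;0.3 0 0 0 0;0.3 0 0 0 0;0.3 0 0 0 0;0.3 0 0 0 0;0.3 0 0 0 0' 40; python3 -m handwheel '0.3 0 0 -5 0;0.3 0 0 -15 0;0.3 0 0 -35 0;0.3 0 0 -65 0;0.3 0 0 -95 0;0.3 0 0 -125 0;0.3 0 0 -145 0;0.3 0 0 -145 0;0.3 0 0 -145 0';  python3 -c "
from h import *; plan(.4525,-.016,.18,-50)"
```

```text
t: 26.77
position: [0.5596, 0.1521, 0.0369]
orientation: [0.887, 0.462, 0.0, 0.0]
ft_force: [0.1, 0.3, 0.2]
width: 0.654
grip_force: 0.0
t: 27.52
position: [0.5598, 0.1526, 0.0375]
orientation: [0.887, 0.462, 0.001, 0.0]
ft_force: [0.3, -0.8, 5.9]
width: 0.365
grip_force: 39.4
t: 28.27
position: [0.5592, 0.1526, 0.1824]
orientation: [0.887, 0.462, 0.001, 0.0]
ft_force: [0.5, 0.1, -2.6]
width: 0.367
grip_force: 39.9
t28.3 pos [0.5592 0.1526 0.1824] shift [-199.3    8.9    2.1] turn 15.1 w 0.36698916038671664 tilt 0.12 ft [ 0.5  0.1 -2.6] q6 0.67
```

```bash
python3 -m handwheel '0.3 -8 0.4 0 1;0.3 -25 1 0 2;0.3 -50 2 0 4;0.3 -80 3.5 0 6;0.3 -112 5 0 8;0.3 -142 6 0 10;0.3 -168 7.5 0 12;0.3 -188 8.5 0 14;0.3 -199 9 0 15;0.3 -199 9 0 15;0.3 -199 9 0 15'; python3 -c "
from h import *; plan(.4525,-.016,.0475,-50)"
```

```text
t: 29.18
position: [0.4524, -0.0158, 0.1808]
orientation: [0.94, 0.342, -0.0, -0.0]
ft_force: [1.0, 0.2, -1.4]
width: 0.369
grip_force: 39.9
t29.2 pos [ 0.4524 -0.0158  0.1808] shift [ -0.    0.3 133.3] turn 0.1 w 0.3686954730056244 tilt 0.06 ft [ 1.   0.2 -1.4] q6 0.57
```

```bash
python3 -m handwheel '0.3 0 0 20 0;0.3 0 0 45 0;0.3 0 0 70 0;0.3 0 0 93 0;0.3 0 0 110 0;0.3 0 0 122 0;0.3 0 0 129 0;0.3 0 0 132 0;0.3 0 0 134 0;0.3 0 0 134 0;0.3 0 0 134 0'; python3 -m handwheel '0.3 0 0 1 0;0.3 0 0 2 0;0.3 0 0 2 0;0.3 0 0 2 0';python3 -m handwheel '0.3 0 0 1 0;0.3 0 0 1 0;0.3 0 0 1 0'
```

```text
t: 30.1
position: [0.4531, -0.0158, 0.0478]
orientation: [0.939, 0.343, 0.0, 0.0]
ft_force: [-0.2, 1.0, -1.1]
width: 0.373
grip_force: 39.9
t: 30.43
position: [0.4527, -0.0159, 0.0455]
orientation: [0.939, 0.343, 0.0, 0.0]
ft_force: [-0.8, 0.4, -0.7]
width: 0.364
grip_force: 39.9
t: 30.68
position: [0.4526, -0.0158, 0.0443]
orientation: [0.939, 0.343, -0.0, -0.0]
ft_force: [-0.3, -0.2, -1.2]
width: 0.363
grip_force: 39.9
```

```bash
python3 -m handwheel '0.3 0 0 1 0;0.3 0 0 1 0;0.3 0 0 1 0';python3 -m handwheel '0.3 0 0 0.5 0;0.3 0 0 0.5 0;0.3 0 0 0.5 0'
```

```text
t: 30.93
position: [0.4529, -0.0159, 0.0435]
orientation: [0.939, 0.343, 0.0, 0.0]
ft_force: [0.4, 0.4, 3.6]
width: 0.369
grip_force: 40.3
t: 31.18
position: [0.4531, -0.0159, 0.0435]
orientation: [0.939, 0.343, 0.001, 0.0]
ft_force: [-0.4, 1.4, 7.8]
width: 0.365
grip_force: 40.8
```

```bash
python3 -m handwheel '0.45 0 0 0 0;0.55 0 0 0 0;0.65 0 0 0 0;0.7 0 0 0 0;0.7 0 0 0 0;0.7 0 0 -10 0;0.7 0 0 -35 0;0.7 0 0 -70 0;0.7 0 0 -105 0;0.7 0 0 -140 0;0.7 0 0 -160 0;0.7 0 0 -160 0;0.7 0 0 -160 0'; python3 -c "
from h import *; plan(.4785,.1621,.2,20)"
```

```text
t: 32.27
position: [0.4528, -0.0159, 0.2032]
orientation: [0.939, 0.343, 0.001, 0.001]
ft_force: [0.2, 1.2, -0.4]
width: 0.7
grip_force: 0.0
t32.3 pos [ 0.4528 -0.0159  0.2032] shift [ 134.3 -119.6    3.2] turn -69.9 w 0.6999382862900558 tilt 0.09 ft [ 0.2  1.2 -0.4] q6 0.57
```

```bash
python3 -m handwheel '0.85 10 -9 0 -5;0.85 25 -22 0 -12;0.85 43 -38 0 -19;0.85 62 -55 0 -26;0.85 81 -72 0 -33;0.85 100 -89 0 -40;0.85 116 -103 0 -47;0.85 127 -113 0 -54;0.85 132 -118 0 -61;0.85 134.3 -119.6 0 -67;0.85 134.3 -119.6 0 -70;0.85 134.3 -119.6 0 -70;0.85 134.3 -119.6 0 -70'; python3 -c "
from h import *; plan(.4785,.1621,.034,20)
p,d=env.grab_frame('scene');cv2.imwrite('pics/s8.png',cv2.resize(p[150:390,180:480,::-1],None,fx=2.5,fy=2.5))"
```

```text
t: 33.35
position: [0.4779, 0.1621, 0.2015]
orientation: [0.574, 0.819, -0.001, -0.001]
ft_force: [-0.1, 0.2, -0.8]
width: 0.853
grip_force: 0.0
t33.4 pos [0.4779 0.1621 0.2015] shift [ -0.3   1.  167.5] turn -0.0 w 0.8529196899398541 tilt 0.15 ft [-0.1  0.2 -0.8] q6 -0.26
```

View pics/s8.png

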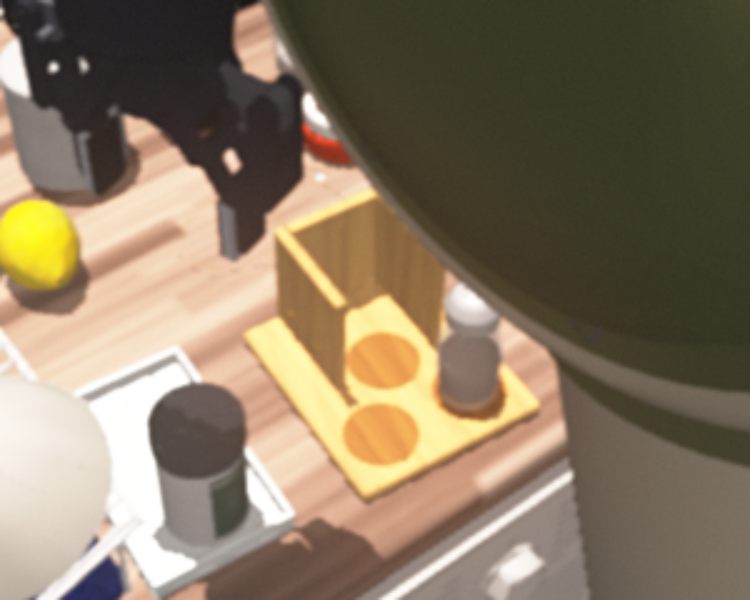

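The mill is back upright on its disc (470,355), and the tin stands on the tray (203,465). Picking up the tin.

```bash
python3 -m handwheel '0.85 0 0.5 30 0;0.85 0 0.5 60 0;0.85 0 0.5 90 0;0.85 0 0.5 115 0;0.85 0 0.5 135 0;0.85 0 0.5 150 0;0.85 0 0.5 160 0;0.85 0 0.5 165 0;0.85 0 0.5 165 0;0.85 0 0.5 165 0'; python3 -m handwheel '0.7 0 0 0 0;0.6 0 0 0 0;0.5 0 0 0 0;0.4 0 0 0 0;0.3 0 0 0 0;0.3 0 0 0 0;0.3 0 0 0 0;0.3 0 0 0 0;0.3 0 0 0 0' 30; python3 -m handwheel '0.3 0 0 -5 0;0.3 0 0 -15 0;0.3 0 0 -35 0;0.3 0 0 -65 0;0.3 0 0 -95 0;0.3 0 0 -120 0;0.3 0 0 -140 0;0.3 0 0 -140 0;0.3 0 0 -140 0';  python3 -c "
from h import *; plan(.4562,.0498,.18,40)"
```

```text
t: 34.23
position: [0.479, 0.1622, 0.038]
orientation: [0.573, 0.819, 0.0, 0.0]
ft_force: [-0.6, -0.0, -0.0]
width: 0.849
grip_force: 0.0
t: 34.98
position: [0.4792, 0.1623, 0.0388]
orientation: [0.573, 0.82, 0.001, 0.001]
ft_force: [-2.3, -0.5, 5.7]
width: 0.626
grip_force: 31.0
t: 35.73
position: [0.4789, 0.1624, 0.1784]
orientation: [0.573, 0.82, 0.001, 0.001]
ft_force: [0.1, -0.9, -2.4]
width: 0.632
grip_force: 32.3
t35.7 pos [0.4789 0.1624 0.1784] shift [-97.9 -60.   -1.7] turn -19.9 w 0.6318980397416236 tilt 0.1 ft [ 0.1 -0.9 -2.4] q6 -0.26
```

```bash
python3 -m handwheel '0.3 -10 -6 0 -2;0.3 -25 -15 0 -5;0.3 -43 -26 0 -9;0.3 -62 -38 0 -13;0.3 -79 -48 0 -16;0.3 -91 -56 0 -19;0.3 -98 -60 0 -20;0.3 -98 -60 0 -20;0.3 -98 -60 0 -20'; python3 -c "
from h import *; plan(.4562,.0498,.048,40)"
```

```text
t: 36.48
position: [0.4556, 0.0497, 0.1768]
orientation: [0.423, 0.906, -0.0, -0.001]
ft_force: [-0.6, -0.2, -2.1]
width: 0.628
grip_force: 32.2
t36.5 pos [0.4556 0.0497 0.1768] shift [ -0.5   0.7 128.8] turn -0.0 w 0.6279120095656048 tilt 0.12 ft [-0.6 -0.2 -2.1] q6 -0.85
```

```bash
python3 -m handwheel '0.3 0 0 20 0;0.3 0 0 45 0;0.3 0 0 70 0;0.3 0 0 92 0;0.3 0 0 108 0;0.3 0 0 119 0;0.3 0 0 125 0;0.3 0 0 128 0;0.3 0 0 129 0;0.3 0 0 129 0;0.3 0 0 129 0'; python3 -m handwheel '0.3 0 0 1 0;0.3 0 0 2 0;0.3 0 0 2 0;0.3 0 0 2 0';python3 -m handwheel '0.3 0 0 1 0;0.3 0 0 1 0;0.3 0 0 1 0'
```

```text
t: 37.4
position: [0.4565, 0.0498, 0.0494]
orientation: [0.422, 0.907, 0.0, 0.001]
ft_force: [-0.6, 0.7, -1.6]
width: 0.635
grip_force: 32.3
t: 37.73
position: [0.4562, 0.0497, 0.0469]
orientation: [0.422, 0.907, 0.0, 0.0]
ft_force: [0.4, 0.8, -1.9]
width: 0.631
grip_force: 32.3
t: 37.98
position: [0.4561, 0.0497, 0.0458]
orientation: [0.422, 0.907, -0.0, -0.0]
ft_force: [0.8, -0.7, -0.7]
width: 0.629
grip_force: 32.3
```

```bash
python3 -m handwheel '0.3 0 0 1 0;0.3 0 0 1 0;0.3 0 0 1 0';python3 -m handwheel '0.3 0 0 0.7 0;0.3 0 0 0.7 0;0.3 0 0 0.7 0'
```

```text
t: 38.23
position: [0.4562, 0.0497, 0.0449]
orientation: [0.422, 0.907, 0.0, 0.0]
ft_force: [-0.8, 0.7, 0.8]
width: 0.634
grip_force: 32.4
t: 38.48
position: [0.4564, 0.0495, 0.0448]
orientation: [0.422, 0.907, -0.0, 0.001]
ft_force: [-2.6, -0.3, 8.6]
width: 0.632
grip_force: 33.2
```

Contact again. I'll release the tin, lift, then swing towards the start pose to free the camera view.

```bash
python3 -m handwheel '0.7 0 0 0 0;0.8 0 0 0 0;0.9 0 0 0 0;0.95 0 0 0 0;0.95 0 0 0 0;0.95 0 0 -10 0;0.95 0 0 -35 0;0.95 0 0 -70 0;0.95 0 0 -105 0;0.95 0 0 -140 0;0.95 0 0 -160 0;0.95 0 0 -160 0;0.95 0 0 -160 0'; python3 -c "
from h import *; plan(.2,.45,.2,40)"
```

```text
t: 39.57
position: [0.4563, 0.0497, 0.2046]
orientation: [0.422, 0.907, 0.0, 0.001]
ft_force: [0.4, -0.2, -0.4]
width: 0.949
grip_force: 0.0
t39.6 pos [0.4563 0.0497 0.2046] shift [471.3  61.7   4. ] turn 0.1 w 0.9492456696866708 tilt 0.1 ft [ 0.4 -0.2 -0.4] q6 -0.85
```

```bash
python3 -m handwheel '0.95 20 3 0 0;0.95 50 7 0 0;0.95 90 12 0 0;0.95 130 17 0 0;0.95 170 22 0 0;0.95 210 28 0 0;0.95 250 33 0 0;0.95 290 38 0 0;0.95 330 43 0 0;0.95 370 48 0 0;0.95 410 54 0 0;0.95 440 58 0 0;0.95 460 60 0 0;0.95 470 61 0 0;0.95 470 61 0 0;0.95 470 61 0 0'; python3 -c "
from h import *
p,d=grab('top','pics/t9.png');P=cloud('top',d).reshape(-1,3)
for n,c,z,r in(('tin',(.456,.05),.098,.04),('mill',(.452,-.016),.095,.03),('jar',(.533,-.139),.101,.04)):
  m=(np.hypot(P[:,0]-c[0],P[:,1]-c[1])<r)&(abs(P[:,2]-z)<.012);print(n,m.sum(),cv2.minEnclosingCircle(P[m][:,:2].astype(np.float32)) if m.any() else '')"
```

```text
t: 40.9
position: [0.2002, 0.4478, 0.2032]
orientation: [0.422, 0.907, -0.001, -0.0]
ft_force: [0.1, 0.6, -0.1]
width: 0.947
grip_force: 0.0
tin 882 ((0.45527657866477966, 0.04950660094618797), 0.027471108362078667)
mill 333 ((0.4545862078666687, -0.0163197610527277), 0.017111092805862427)
jar 522 ((0.5347959995269775, -0.13841305673122406), 0.021656285971403122)
```

View pics/t9.png

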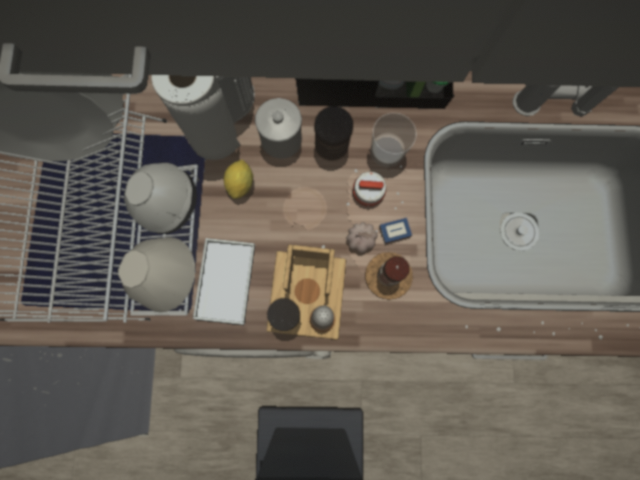

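The tin (283,315) and mill (322,318) are within 2 mm of their starting positions, and the jar (396,268) is centred on the mat. Nothing else moved, so I'll hand in.

```bash
python3 -c "from bench import env; print(env.finish_job())"
```

```text
the job is handed in; nothing more can be done
None
```

The job is handed in after about 41 s: in the last picture the spice jar stood upright on the cork mat about 2 mm off centre, the mill and tin stood upright in the stand within about 2 mm of where they started, and nothing else had moved; no verdict was shown.

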